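# Build up a guarded three-electrode resistivity cell

### The arm

A 6-joint arm with a two-finger parallel gripper is mounted at the origin on the work surface. World frame = base frame: x ahead of the robot, y to its left, z up, the work surface at z = 0. Lengths are in mm, angles in rad, forces in N, time in s.
With the tool pointing down it reaches from about 350 to 775 mm from the base axis. Payload 7.3 kg.
Tool frame: the origin (TCP) lies midway between the tips of the shut fingers; the grasp point (between the pads) lies 19 mm behind it; z points along the fingers, y is the line along which they close (so a half turn about z gives the same grasp; the last joint's range is limited). The gripper opens to 92 mm and grips with 3 to 60 N. Pads are 19 mm wide; open, the fingers measure 130 mm over their backs; the gripper's body (75 mm by 190 mm) begins 47 mm behind the grasp point.
Start: joints at [-1.489, 0.342, 1.524, -0, 1.275, -0.146], TCP at [118.585, -511.454, 199.241] pointing down, gripper open.
Joint ranges: [-2.53, 2.53], [-0.77, 2.02], [0.04, 2.7], [-1, 4.14], [0.28, 2.66], [-3.11, 3.11]. Speed limits (rad/s): [2.57, 2.57, 3.14, 3.14, 3.14, 3.14].

### API

Orientations are given as [roll, pitch, yaw] about the fixed x, y, z axes, in that order (R = Rz(yaw) Ry(pitch) Rx(roll)).
In Python, from plant import bot gives the robot as it stands.
- The arm moves only by the tool jog_arm, never from a script. Its arguments are lists of equal length, an entry for each row: "dp": the shift along the tool's x, y, z in m, a list of three; "twist": the turn about the tool's z in degrees. A call has 1 to 10 rows; each row shifts and turns the commanded pose from where the row before left it, along the tool's axes as they then stand; what a row does not reach is not made up. A row lasts 1/8 s, in which the tool goes at most 62.5 mm and 10.7 degrees, less where a joint would pass 70% of its speed; a pose out of reach is approached as far as the arm can. A call is refused whole if a number of a shift passes 0.0625 or a number of a turn 10.7, either way. A call with a gripper value outside its range is refused whole. "jaw" is the finger opening in m, from 0 to 0.0918, set as the call begins (left out, the last holds). The fingers move at their own pace and stop on an object; the grip force is fixed at half the most. Time passes only in rows, so rows that do not move let the fingers close. It gives the time, the measured TCP pose, the force, the opening and the grip force at its end, in the units of the state.
- bot.get_obs(): the state, without advancing time (a new reading comes with each control period).
- bot.capture(name): name is "scene" or "top" or "wrist"; returns the picture (384x512x3 uint8, blue, green, red); there is no depth.
- bot.camera_params(name): a dict with "fx", "fy", "cx", "cy" (pixels), "R" (3x3) and "t" (3): a world point X has camera coordinates R X + t. Camera axes: x right, y down, z forward; pixel columns grow to the right and rows downward; lengths in mm; the calibration is good to about 2 mm. A picture is of the moment at which its call begins: read the wrist's pose just before it. camera_params takes no time and is no camera call; for the wrist camera it gives the pose at the moment of the call.
- bot.close_job(): hands the job in; it is judged then, once.
Trained networks look in the newest picture that a camera, given by its name, has taken for a name from the list of things; names that differ only in an ending like _2 or _b are one class to them, and where a whole thing is asked for, a point or a joint stands for the part that bears it (a point fixed in the world has none). Each returns a list of dicts, best first, with "confidence" (0 to 1); they miss things now and then, are a little off and sometimes report something else, mostly with a low value. They report only what shows in the picture. A call takes as long as a camera call. They do not tell look-alikes from the thing itself.
- bot.find_in(camera, label): "bbox" ([centre column, centre row, width, height] in pixels, round what is visible of it).
- bot.masks_of(camera, label): "pixels" (384x512 bool, what is visible of it) and "bbox" ([centre column, centre row, width, height] in pixels, round what is visible of it).
The state is a dict: "time": time; "joint_positions": joint angles; "dq": joint speeds; "tau": joint torques, N m; "tool_pos": TCP position; "tcp_rot": TCP orientation; "contact_force": force on the tool from outside, world axes, zero at the start; "moment": the same for the moment, N m; "grip_width": finger opening in mm; "finger_force": force on a finger pad.
Only numpy, scipy, OpenCV 4.12 (cv2) and the standard library are available. Lean on these libraries where they do the work, as an engineer would, in place of code of your own. Each camera call takes 0.05 s, during which the arm holds its last target. There are 200 camera calls.

### The job

Set up the volume-resistivity cell on the white seat of the red-brown terminal board, centred and in this order from the bottom up: the brass lower electrode, the rectangular specimen sheet flat on it, the steel guard ring on the sheet, and last the larger steel centre electrode standing upright inside the ring with a clear gap all round. Set each part down and let it go before fetching the next, and leave the small electrode and the round sheet lying where they are.

Things in the scene. Friction and masses are not known exactly. Their poses are not given: they have to be found in the camera images.
- cell_base: Fixed red-brown phenolic terminal board, 15 mm thick, left or right on the table, with a round white seat (diameter 88, 4 mm proud). Origin on the table under the middle of the seat, whose top is 19 mm above it. z up. In its own axes the board reaches 70 mm either way in y, 70 mm to -x (robot side), 105 mm to +x; three terminal posts stand across it at x = +88, tops 38 mm above the table.
- lower_electrode: Lower electrode: loose plain brass disc, diameter 66, 12 thick, about 0.34 kg, lying flat. Origin at the centre of its underside, z up.
- sheet: Specimen sheet: loose yellow-green glass-epoxy rectangle, 86 long (its x), 62 wide (its y), 6 thick, about 60 g, lying flat. Origin at the centre of its underside, z up. It may lie at any yaw, here and in the cell.
- guard_ring: Guard ring: loose steel ring, outside diameter 52, inside diameter 40, 14 high, about 0.1 kg, lying flat. Origin on its axis at the underside, z up.
- centre_electrode: Centre electrode, the larger of the two: loose upright steel cylinder, diameter 28, 50 high, with a brass stub (diameter 8, 8 high) on top; about 0.24 kg. Origin at the centre of its underside, z up. Centred in the guard ring it leaves a gap of 6 mm all round.
- small_electrode: Small electrode of another set, to be left alone: loose upright steel cylinder, diameter 18, 34 high, with a brass stub 8 high on top. Origin at the centre of its underside.
- round_sheet: Round specimen sheet, to be left alone: loose yellow-green disc, diameter 70, 6 thick, lying flat. Origin at the centre of its underside.
- handheld_meter: Fixed orange handheld meter lying on the table at the side opposite the cell, 170 (its x) by 86 (its y), 40 high. Origin at the centre of its underside. Not part of the job.
Mind the look-alikes: they are no part of the job. Leave any black, pink or purple look-alike of the guard_ring alone.

How it is judged:
By the outcome, as a careful person would: the job done as asked, in the order asked, and still so for the second after the job is handed in, with the robot touching nothing.
It also fails if it takes over 118 s, if anything falls off the work surface, if the arm or the gripper's body presses on something with over 40 N, if the wrist force passes 120 N, or if a joint passes its speed limit or range.

## Working session

There is one attempt and no reset: what is moved stays moved. The work goes in short steps, Python scripts to look and compute and a tool call to move; the robot and the scene stay as the last step left them, time stands still between calls to the robot, and variables do not carry over. Pictures are saved under pics/ and viewed, at most 16 in all, crops included, and the job is handed in when it is done.

Besides the shell and the picture viewer there is one more tool, called after "Call:" by a JSON object that holds its "method" and its "body". jog_arm: Moves the arm, as the interface text tells. Its arguments: {"type":"object","properties":{"dp":{"type":"array"},"twist":{"type":"array"},"jaw":{"type":"number"}},"required":["dp","twist"]}

```bash
mkdir -p pics; ls
cat > h.py <<'E'
import numpy as np, cv2
from plant import bot
def ray(cam,u,v,z,P=None):
    P=P or bot.camera_params(cam); R=np.array(P["R"]);t=np.array(P["t"])
    C=-R.T@t; d=R.T@np.array([(u-P["cx"])/P["fx"],(v-P["cy"])/P["fy"],1]); s=(z-C[2])/d[2]
    return (C+s*d)
def proj(cam,X,P=None):
    P=P or bot.camera_params(cam); c=np.array(P["R"])@np.array(X,float)+np.array(P["t"])
    return P["fx"]*c[0]/c[2]+P["cx"],P["fy"]*c[1]/c[2]+P["cy"]
E
python3 - <<'E'
from h import *
im=bot.capture("top"); cv2.imwrite("pics/top0.png",im)
im=bot.capture("scene"); cv2.imwrite("pics/scene0.png",im)
H=dict(cell_base=19,lower_electrode=12,sheet=6,guard_ring=14,centre_electrode=58,small_electrode=42,round_sheet=6,handheld_meter=40)
for n,h in H.items():
    for d in bot.find_in("top",n)[:3]:
        b=d["bbox"]; print(n,round(d["confidence"],2),np.round(b),ray("top",b[0],b[1],h).round(),)
P=bot.camera_params("top");print(P)
o=bot.get_obs();print(o["tool_pos"],o["tcp_rot"],o["time"])
E
```

```text
pics
cell_base 0.65 [ 99. 202.  78.  85.] [473. 332.  19.]
lower_electrode 0.75 [319. 210.  28.  38.] [ 468. -150.   12.]
sheet 0.74 [177. 129.  46.  46.] [642. 170.   6.]
guard_ring 0.7 [176. 211.  25.  21.] [457. 165.  14.]
guard_ring 0.67 [212. 178.  24.  27.] [532.  89.  14.]
guard_ring 0.54 [197. 258.  23.  16.] [355. 116.  14.]
centre_electrode 0.46 [323. 127.  16.  18.] [ 645. -149.   58.]
small_electrode 0.57 [250. 133.  10.  14.] [631.   7.  42.]
round_sheet 0.96 [251. 214.  32.  36.] [455.   1.   6.]
handheld_meter 0.87 [418. 204.  63.  87.] [ 484. -363.   40.]
{'fx': 467.0514882845453, 'fy': 467.0514882845453, 'cx': 259.8092502699646, 'cy': 194.10237117020384, 'R': array([[ 0.02196182, -0.99925764,  0.03165184],
       [-0.99798622, -0.02379633, -0.05879835],
       [ 0.05950789, -0.03029678, -0.99776797]]), 't': array([ -29.08827024,  498.76041476, 1017.89102493])}
[ 118.5506724  -511.4208788   199.20787997] [-3.14158019e+00  4.32365961e-05  2.27780348e-01] 0.5
```

View pics/top0.png

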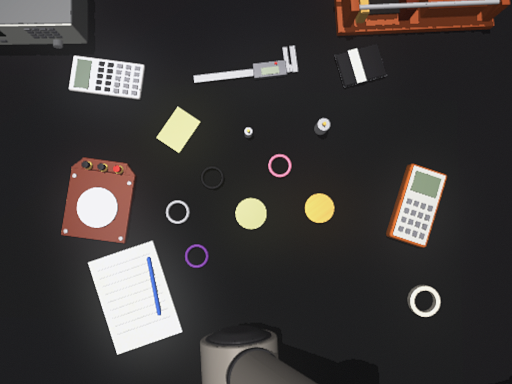

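View pics/scene0.png

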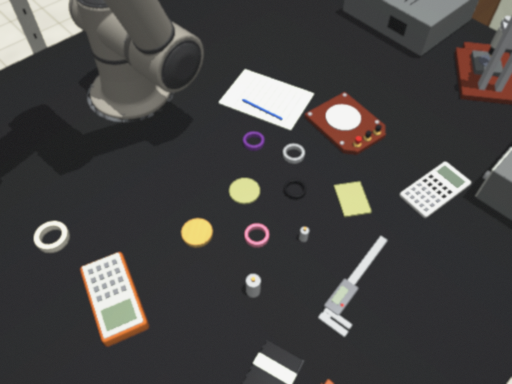

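The top view shows the seat at about (97,207), the brass disc at (319,208), the sheet at (178,129), the steel ring at (177,212) and the large electrode at (323,125). The black, pink and purple rings are decoys, and the scene view agrees.

```bash
cat >> h.py <<'E'
def cen(m,k=1):
    c=max(cv2.findContours(m.astype(np.uint8),cv2.RETR_EXTERNAL,cv2.CHAIN_APPROX_NONE)[0],key=cv2.contourArea)
    M=cv2.moments(c); return (M["m10"]/M["m00"],M["m01"]/M["m00"]),c
def find(cam,n,z,near=None):
    P=bot.camera_params(cam); bot.capture(cam); out=[]
    for d in bot.masks_of(cam,n):
        if d["confidence"]<.25: continue
        (u,v),c=cen(d["pixels"]); X=ray(cam,u,v,z,P)
        W=np.array([ray(cam,*p[0],z,P)[:2] for p in c],np.float32)
        r=cv2.minAreaRect(W); b=cv2.boxPoints(r); e=b[1]-b[0],b[2]-b[1]
        L=max(e,key=np.linalg.norm); yaw=np.degrees(np.arctan2(L[1],L[0]))
        out.append((X[:2].round(1),round(d["confidence"],2),np.round(r[1],1),"longyaw",round(float(yaw),1),"px",round(u),round(v)))
    if near is not None: out.sort(key=lambda o:np.hypot(*(o[0]-near)))
    return out
def to(x,y,z,yaw=None):
    o=bot.get_obs(); p=np.array(o["tool_pos"]); a=o["tcp_rot"][2]
    d=np.array([x,y,z])-p; c,s=np.cos(a),np.sin(a)
    r=[c*d[0]+s*d[1], s*d[0]-c*d[1], -d[2]]
    print("tool shift mm",np.round(r,1),"yaw now",round(np.degrees(a),1),end=" ")
    if yaw is not None: 
        t=(np.degrees(a)-yaw+90)%180-90; print("twist",round(t,1),"final yaw",round(np.degrees(a)-t,1),end=" ")
    print("t",round(o["time"],2))
E
python3 - <<'E'
from h import *
for n,z in [("lower_electrode",9),("sheet",5),("guard_ring",10),("centre_electrode",29),("cell_base",15)]:
    for o in find("top",n,z): print(n,*o)
im=cv2.imread("pics/top0.png"); m=(im.min(2)>180); m[:, :70]=0; m[:,130:]=0; m[:180]=0; m[235:]=0
(u,v),c=cen(m); print("seat",u,v,ray("top",u,v,19),cv2.contourArea(c))
P=bot.camera_params("wrist");R=np.array(P["R"]);print("wristcam",-R.T@np.array(P["t"]),R,P["fx"])
to(468,-150,140,0)
E
```

```text
lower_electrode [ 471.  -148.9] 0.6 [62.4 65. ] longyaw -88.7 px 318 208
sheet [640.1 169. ] 0.97 [63.5 88.1] longyaw -33.2 px 178 130
guard_ring [456.9 170. ] 0.71 [48.5 50.5] longyaw -88.7 px 174 211
guard_ring [532.9  90.1] 0.58 [50.4 48.6] longyaw 46.4 px 212 178
guard_ring [361.  118.9] 0.54 [45.9 48.3] longyaw -88.8 px 196 256
guard_ring [564.  -59.2] 0.53 [49.4 49.3] longyaw 1.4 px 279 166
centre_electrode [ 651.9 -150. ] 0.48 [26.6 38.1] longyaw -43.7 px 321 126
centre_electrode [455.2 160.5] 0.35 [47.6 47.1] longyaw 46.5 px 177 212
cell_base [476.5 334.2] 0.93 [143.  175.4] longyaw -6.5 px 99 201
seat 96.48417207792208 206.99878246753246 [462.48756016 337.29222832  19.        ] 1232.0
wristcam [ 199.48315684 -492.9195287   384.29854073] [[ 2.25830170e-01 -9.74166542e-01  5.31534345e-04]
 [-9.27484183e-01 -2.14841374e-01  3.05967766e-01]
 [-2.97949365e-01 -6.95897424e-02 -9.52041724e-01]] 265.4305387188555
tool shift mm [ 422.  -273.2   59.2] yaw now 13.1 twist 13.1 final yaw 0.0 t 1.0
```

Call:
{"method": "jog_arm", "body": {"dp": [[0.047,-0.03,0.005],[0.047,-0.03,0.005],[0.047,-0.03,0.005],[0.047,-0.03,0.005],[0.047,-0.03,0.005],[0.047,-0.03,0.005],[0.047,-0.03,0.005],[0.047,-0.03,0.005],[0.046,-0.033,0.005],[0,0,0]], "twist": [0,0,0,0,0,0,0,0,6.5,6.5], "jaw": 0.0918}}

```text
time: 2.25
tool_pos: [469.8, -147.1, 153.8]
tcp_rot: [-3.141, -0.0, 0.003]
contact_force: [0.0, -0.1, -0.1]
grip_width: 91.5
finger_force: 0.0
```

Run:
```python
from h import *
for o in find("wrist","lower_electrode",9): print(*o)
im=bot.capture("wrist"); cv2.imwrite("pics/w1.png",im)
hsv=cv2.cvtColor(im,cv2.COLOR_BGR2HSV); print(hsv[::96,::64,0].shape)
m=(hsv[...,0]>14)&(hsv[...,0]<26)&(hsv[...,1]>110)&(hsv[...,2]>100)
P=bot.camera_params("wrist")
(u,v),c=cen(m);print(u,v,cv2.contourArea(c),ray("wrist",u,v,12,P)); W=np.array([ray("wrist",*p[0],12,P)[:2] for p in c],np.float32);print(cv2.minEnclosingCircle(W))
to(471,-149,140,0)
```

```text
[ 474.7 -150.9] 0.86 [66.8 65.8] longyaw 45.7 px 261 169
(4, 8)
259.4633815551537 168.1116636528029 2212.0 [ 475.05829488 -152.31568051   12.        ]
((473.6533203125, -152.2090301513672), 34.70787811279297)
tool shift mm [ 2.9 -0.9 14.1] yaw now 0.2 twist 0.2 final yaw -0.0 t 2.4
```

View pics/w1.png

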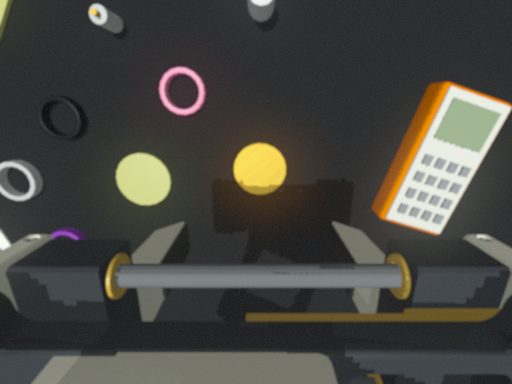

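The wrist view shows the brass disc at (260,168), which puts it near (473.5,-151).

Call:
{"method": "jog_arm", "body": {"dp": [[0.0035,0.004,0.03],[0,0,0.04],[0,0,0.04],[0,0,0.03],[0,0,0.011],[0,0,0]], "twist": [0,0,0,0,0,0]}}

```text
time: 3.15
tool_pos: [471.4, -154.7, 3.3]
tcp_rot: [-3.141, 0.0, 0.001]
contact_force: [-0.1, -0.2, 0.6]
grip_width: 91.8
finger_force: 0.0
```

Call:
{"method": "jog_arm", "body": {"dp": [[0,0,0],[0,0,0],[0,0,0],[0,0,0],[0,0,0],[0,0,0]], "twist": [0,0,0,0,0,0], "jaw": 0.05}}

```text
time: 3.9
tool_pos: [471.5, -154.2, 3.2]
tcp_rot: [3.142, 0.0, 0.001]
contact_force: [-1.2, -0.1, -0.2]
grip_width: 50.1
finger_force: 0.0
```

Call:
{"method": "jog_arm", "body": {"dp": [[0,0,-0.02],[0,0,-0.04],[0,0,-0.04],[0,0,-0.04],[0,0,0]], "twist": [0,0,0,0,0]}}

```text
time: 4.53
tool_pos: [473.3, -155.0, 146.1]
tcp_rot: [3.139, -0.006, 0.001]
contact_force: [0.1, 0.2, -0.5]
grip_width: 49.4
finger_force: 0.0
```

Run:
```python
from h import *
to(445,325,140,0)
for o in find("wrist","lower_electrode",150): print(*o)
cv2.imwrite("pics/w2.png",bot.capture("wrist"))
```

```text
tool shift mm [ -27.8 -480.1    6.1] yaw now 0.1 twist 0.1 final yaw -0.0 t 4.53
[ 509.6 -152.9] 0.72 [36.8 35.8] longyaw 28.7 px 254 174
[500.2  16.4] 0.31 [22. 32.] longyaw -16.2 px 17 187
```

Run:
```python
from h import *
for o in find("wrist","lower_electrode",9): print(*o)
for o in find("top","lower_electrode",9): print(*o)
cv2.imwrite("pics/t2.png",bot.capture("top"))
P=bot.camera_params("wrist")
for p in [(473.5,-151,12),(473.5,-118,12),(473.5,-184,12)]: print(proj("wrist",p,P))
o=bot.get_obs();print(o["tool_pos"],o["tcp_rot"], proj("top",o["tool_pos"]))
```

```text
[ 474.2 -151.4] 0.72 [66.  66.8] longyaw -89.9 px 256 172
(np.float64(255.18460164150383), np.float64(173.80398249161442))
(np.float64(228.21833191468477), np.float64(173.7804900314458))
(np.float64(282.1499117318167), np.float64(173.8274741157675))
[ 471.0960212  -154.00584509  142.29694018] [-3.14081490e+00  1.66570670e-03  8.72626771e-04] (np.float64(331.5949314518171), np.float64(206.39330199240374))
```

View pics/w2.png

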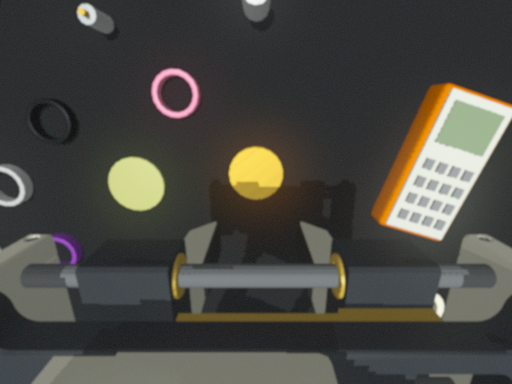

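Run:
```python
from h import *
o=bot.get_obs();p=o["tool_pos"];im=cv2.imread("pics/w2.png")
for dz in (0,19):
  for dy in (-25,0,25):
    u,v=proj("wrist",[p[0],p[1]+dy,p[2]+dz]);print(dz,dy,round(u),round(v),round(proj("top",[p[0],p[1]+dy,p[2]+dz])[0]))
t=cv2.imread("pics/t2.png")[120:300,200:440]
cv2.imwrite("pics/t2c.png",cv2.resize(t,None,fx=3,fy=3))
print(o)
```

```text
0 -25 290 220 344
0 0 257 220 332
0 25 225 220 319
19 -25 294 231 346
19 0 257 231 333
19 25 221 231 320
{'time': 4.925, 'joint_positions': array([-4.70677408e-01,  3.45759730e-01,  1.68840717e+00, -7.12608118e-05,
        1.10926298e+00,  1.09927873e+00]), 'dq': array([-0.0001779 , -0.00444975, -0.00454579,  0.0008734 ,  0.00079645,
        0.00010007]), 'tau': array([ 8.24983668e-03, -4.12784171e+01, -2.23391533e+01,  6.19337079e-02,
       -4.70157084e-02, -2.51314259e-04]), 'tool_pos': array([ 471.0960212 , -154.00584509,  142.29694018]), 'tcp_rot': array([-3.14081490e+00,  1.66570670e-03,  8.72626771e-04]), 'contact_force': array([ 0.13335431, -0.46430612, -0.05589664]), 'moment': array([0.04017595, 0.02811687, 0.00395054]), 'finger_force': 0.0, 'grip_width': 50.215726233722165}
```

View pics/t2c.png

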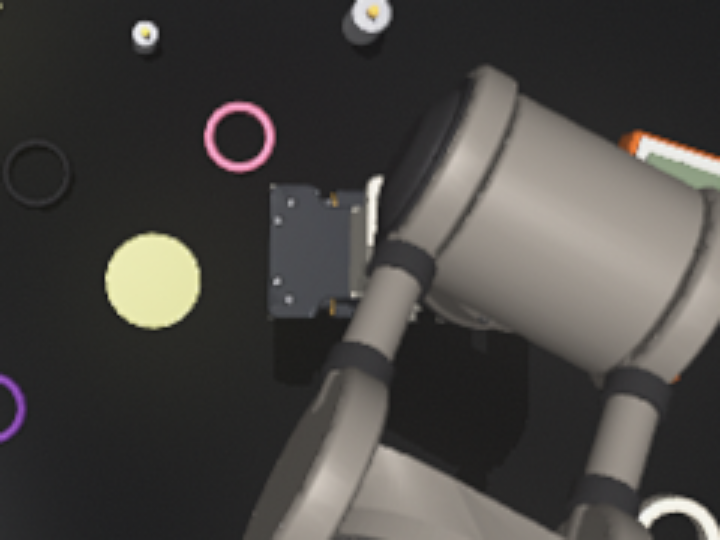

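Run:
```python
from h import *
im=cv2.imread("pics/w2.png")[200:330,170:350]
cv2.imwrite("pics/w2c.png",cv2.resize(im,None,fx=4,fy=4,interpolation=cv2.INTER_CUBIC))
p=np.array(bot.get_obs()["tool_pos"])
for z in (0,10,20,30,40,50):
  for x in (-9.5,9.5): print(z,x,[np.round(proj("wrist",p+[x,y,z]),0).astype(int) for y in (25,-25)])
```

```text
0 -9.5 [array([225, 231]), array([290, 231])]
0 9.5 [array([224, 208]), array([291, 208])]
10 -9.5 [array([223, 237]), array([291, 237])]
10 9.5 [array([222, 213]), array([293, 213])]
20 -9.5 [array([222, 244]), array([293, 244])]
20 9.5 [array([220, 219]), array([294, 219])]
30 -9.5 [array([220, 251]), array([295, 252])]
30 9.5 [array([218, 225]), array([296, 225])]
40 -9.5 [array([217, 260]), array([297, 260])]
40 9.5 [array([216, 233]), array([299, 233])]
50 -9.5 [array([215, 269]), array([300, 269])]
50 9.5 [array([213, 241]), array([301, 241])]
```

View pics/w2c.png

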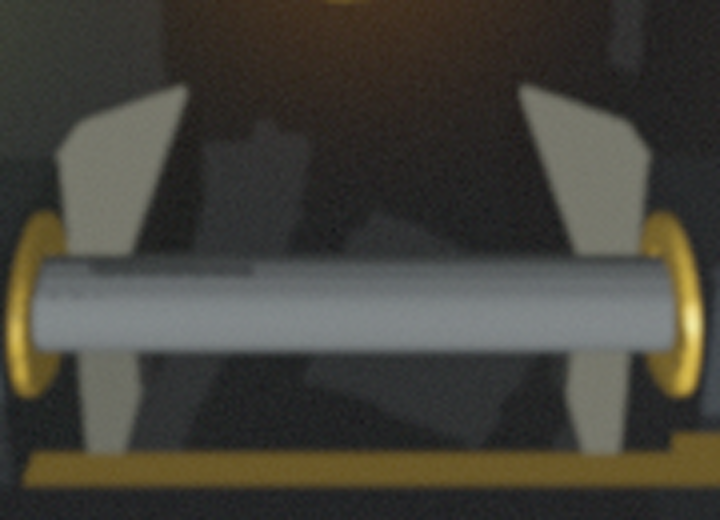

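The fingers closed above the 12 mm disc: the disc has not moved, and the tips look about 20 mm short of the nominal TCP. I'll feel for the table in small steps.

Call:
{"method": "jog_arm", "body": {"dp": [[0.003,-0.003,0],[0,0,0.02],[0,0,0.04],[0,0,0.04],[0,0,0.03],[0,0,0.009],[0,0,0],[0,0,0]], "twist": [0,0,0,0,0,0,0,0], "jaw": 0.0918}}

```text
time: 5.92
tool_pos: [475.5, -151.6, 5.4]
tcp_rot: [3.14, -0.002, 0.001]
contact_force: [0.1, 0.4, -0.1]
grip_width: 92.0
finger_force: 0.0
```

Call:
{"method": "jog_arm", "body": {"dp": [[0,0,0.002],[0,0,0.002],[0,0,0]], "twist": [0,0,0]}}

```text
time: 6.3
tool_pos: [474.5, -151.2, 0.3]
tcp_rot: [3.142, -0.0, 0.001]
contact_force: [-0.2, 0.1, 0.5]
grip_width: 91.9
finger_force: 0.0
```

Run:
```python
from h import *
cv2.imwrite("pics/w3.png",bot.capture("wrist")); cv2.imwrite("pics/s3.png",cv2.resize(bot.capture("scene")[170:290,130:290],None,fx=4,fy=4))
o=bot.get_obs();print(o["tool_pos"],o["contact_force"])
```

```text
[ 4.74554840e+02 -1.51214024e+02  2.80829841e-01] [-0.26153011  0.62264574  0.96467881]
```

View pics/w3.png

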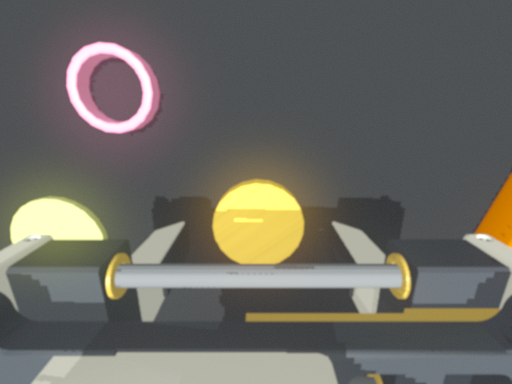

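Call:
{"method": "jog_arm", "body": {"dp": [[0,0,0.003],[0,0,0.003],[0,0,0.003],[0,0,0.001],[0,0,0]], "twist": [0,0,0,0,0]}}

```text
time: 7.02
tool_pos: [474.5, -151.2, -9.9]
tcp_rot: [3.142, 0.0, 0.001]
contact_force: [-0.2, -0.3, 0.1]
grip_width: 91.9
finger_force: 0.0
```

Run:
```python
from h import *
o=bot.get_obs();print(o["tool_pos"],o["contact_force"],o["tau"])
```

```text
[ 474.4934768  -151.19629875   -9.88496707] [-0.1609181  -0.25218337  0.13018814] [-5.15562308e-03 -4.52862740e+01 -1.53497976e+01  4.54525917e-02
 -6.79686572e-02 -3.89538275e-05]
```

View pics/s3.png

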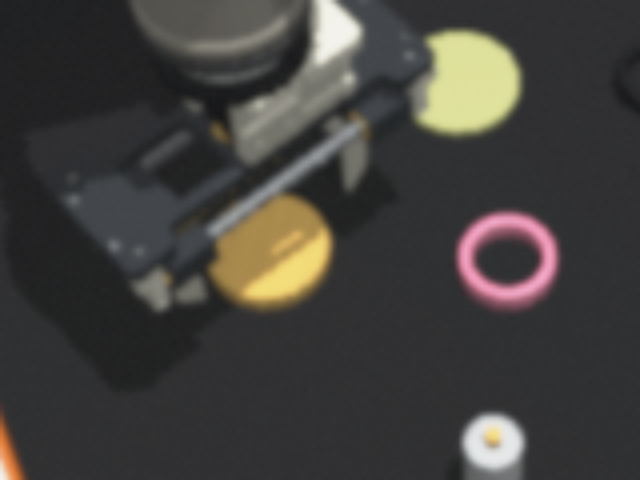

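The tips are still well above the table at TCP z = 0, so I'll keep going down.

Call:
{"method": "jog_arm", "body": {"dp": [[0,0,0.002],[0,0,0.002],[0,0,0.002],[0,0,0.002],[0,0,0]], "twist": [0,0,0,0,0]}}

```text
time: 7.65
tool_pos: [474.4, -151.2, -18.0]
tcp_rot: [-3.142, 0.0, 0.001]
contact_force: [0.6, -0.1, -0.0]
grip_width: 91.8
finger_force: 0.0
```

Run:
```python
from h import *
im=bot.capture("wrist")
g=im[195:235,140:380].astype(int).sum(2)
b=bot.get_obs();p=np.array(b["tool_pos"]);print(p,b["contact_force"])
cv2.imwrite("pics/w4.png",cv2.resize(im[150:330,120:400],None,fx=2.5,fy=2.5))
```

```text
[ 474.49119712 -151.20287479  -17.87444548] [-0.28105578  0.33470306  0.02402431]
```

View pics/w4.png

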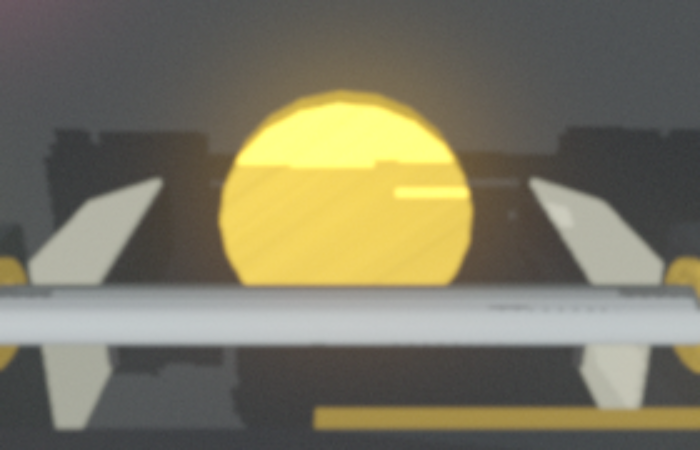

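Disc scale against tip scale puts the tips at about 17 mm, so they sit roughly 35 mm above the reported TCP. I'll continue down in small steps.

Call:
{"method": "jog_arm", "body": {"dp": [[0,0,0.002],[0,0,0.002],[0,0,0.002],[0,0,0.002],[0,0,0]], "twist": [0,0,0,0,0]}}

```text
time: 8.32
tool_pos: [474.4, -151.2, -26.0]
tcp_rot: [-3.142, 0.0, 0.001]
contact_force: [-0.6, 0.0, 0.1]
grip_width: 91.9
finger_force: 0.0
```

Call:
{"method": "jog_arm", "body": {"dp": [[0,0,0],[0,0,0],[0,0,0],[0,0,0],[0,0,0]], "twist": [0,0,0,0,0], "jaw": 0.056}}

```text
time: 8.95
tool_pos: [474.6, -151.3, -25.7]
tcp_rot: [3.141, -0.0, 0.001]
contact_force: [0.6, -0.7, -0.1]
grip_width: 65.3
finger_force: 30.0
```

It has gripped at 66 mm. I'll open and probe the table so I know the real tip offset before lifting.

Call:
{"method": "jog_arm", "body": {"dp": [[0,0,0],[0,0,0],[0,0,0.001],[0,0,0.001],[0,0,0.001],[0,0,0.001],[0,0,0]], "twist": [0,0,0,0,0,0,0], "jaw": 0.076}}

```text
time: 9.82
tool_pos: [474.6, -151.3, -27.4]
tcp_rot: [3.141, -0.001, 0.001]
contact_force: [-6.7, 3.4, 27.8]
grip_width: 75.5
finger_force: 13.9
```

Call:
{"method": "jog_arm", "body": {"dp": [[0,0,0.001],[0,0,0.001],[0,0,0]], "twist": [0,0,0]}}

```text
time: 10.2
tool_pos: [474.8, -151.3, -27.6]
tcp_rot: [3.14, -0.002, 0.001]
contact_force: [-12.1, 5.0, 48.3]
grip_width: 76.1
finger_force: 24.2
```

The table contact is at TCP z ≈ -27, so the real tips are at TCP + 27. I'll back off, grip and lift.

Call:
{"method": "jog_arm", "body": {"dp": [[0,0,-0.003],[0,0,-0.003],[0,0,0]], "twist": [0,0,0]}}

```text
time: 10.58
tool_pos: [474.7, -151.3, -25.9]
tcp_rot: [3.141, -0.0, 0.001]
contact_force: [0.4, 0.3, 0.6]
grip_width: 75.9
finger_force: 0.0
```

Call:
{"method": "jog_arm", "body": {"dp": [[0,0,0],[0,0,0],[0,0,0],[0,0,0]], "twist": [0,0,0,0], "jaw": 0.056}}

```text
time: 11.08
tool_pos: [474.1, -151.0, -26.2]
tcp_rot: [-3.141, 0.001, 0.001]
contact_force: [-0.7, 0.4, -3.8]
grip_width: 65.2
finger_force: 30.0
```

Call:
{"method": "jog_arm", "body": {"dp": [[0,0,-0.01],[0,0,-0.03],[0,0,-0.04],[0,0,-0.04],[0,0,0]], "twist": [0,0,0,0,0]}}

```text
time: 11.7
tool_pos: [476.4, -152.1, 97.4]
tcp_rot: [3.138, -0.006, 0.001]
contact_force: [-0.1, -0.1, -3.4]
grip_width: 65.3
finger_force: 30.0
```

Run:
```python
from h import *
to(462,310,93,0)
```

```text
tool shift mm [ -14.  -462.1    4.4] yaw now 0.1 twist 0.1 final yaw 0.0 t 11.7
```

Call:
{"method": "jog_arm", "body": {"dp": [[-0.009,-0.048,0],[-0.009,-0.048,0],[-0.009,-0.048,0],[-0.009,-0.048,0],[-0.009,-0.048,0],[-0.009,-0.048,0],[-0.009,-0.048,0],[-0.009,-0.048,0],[-0.004,-0.048,0],[0,-0.048,0]], "twist": [0,0,0,0,0,0,0,0,0,0]}}

```text
time: 12.95
tool_pos: [396.6, 329.7, 92.8]
tcp_rot: [3.14, 0.002, 0.001]
contact_force: [0.8, 0.0, -4.2]
grip_width: 64.9
finger_force: 30.0
```

```bash
cat >> h.py <<'E'
def seat(cam="wrist",z=19,name=None):
    P=bot.camera_params(cam); im=bot.capture(cam)
    if name: cv2.imwrite(name,im)
    hsv=cv2.cvtColor(im,cv2.COLOR_BGR2HSV); m=((hsv[...,2]>150)&(hsv[...,1]<60)).astype(np.uint8)
    g=proj(cam,[462,337,19],P); n,l,st,ce=cv2.connectedComponentsWithStats(m)
    c=max(cv2.findContours((l==l[int(g[1]),int(g[0])]).astype(np.uint8),cv2.RETR_EXTERNAL,cv2.CHAIN_APPROX_NONE)[0],key=cv2.contourArea)
    W=np.array([ray(cam,*p[0],z,P)[:2] for p in c],np.float32)
    e=cv2.fitEllipse(W); print("seat",cv2.minEnclosingCircle(W),e, "px",cv2.boundingRect(c))
E
python3 - <<'E'
from h import *
bot.get_obs()
seat(name="pics/w5.png")
for o in find("wrist","cell_base",15): print(*o)
seat("top")
to(462,337,93,0)
E
```

```text
seat ((463.5228576660156, 335.1985168457031), 44.6598014831543) ((463.58935546875, 335.2468566894531), (88.21294403076172, 88.35994720458984), 6.7007341384887695) px (205, 72, 94, 97)
[489.4 333.1] 0.64 [140.  174.6] longyaw -6.3 px 260 94
seat ((463.32745361328125, 336.5492248535156), 44.64873123168945) ((466.2237548828125, 336.6271057128906), (78.43978118896484, 89.83902740478516), 2.599717140197754) px (77, 187, 41, 37)
tool shift mm [65.3 -8.2 -0.4] yaw now 0.2 twist 0.2 final yaw 0.0 t 13.15
```

View pics/w5.png

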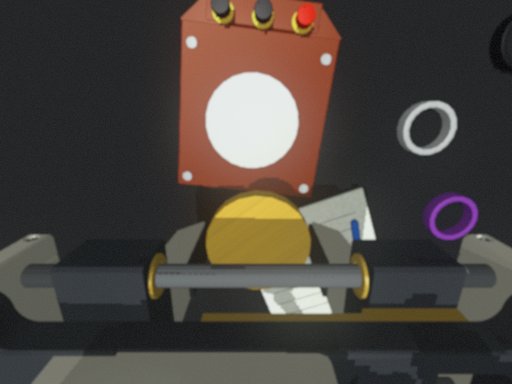

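The wrist view shows the seat at (252,120), the held disc at about (259,240) and the steel ring at (427,128).

Run:
```python
from h import *
p=np.array(bot.get_obs()["tool_pos"]);zt=p[2]+26.2+12
im=cv2.imread("pics/w5.png");hsv=cv2.cvtColor(im,cv2.COLOR_BGR2HSV)
m=(hsv[...,0]>14)&(hsv[...,0]<30)&(hsv[...,1]>110)&(hsv[...,2]>70);m[:180]=0;m[262:]=0;m[:,:195]=0;m[:,320:]=0
(u,v),c=cen(m); q=[x[0] for x in c if x[0][1]<258]
W=np.array([ray("wrist",*x,zt)[:2] for x in q],np.float32)
from scipy.optimize import least_squares as ls
r=ls(lambda a:np.hypot(W[:,0]-a[0],W[:,1]-a[1])-a[2],[p[0],p[1],33],loss="soft_l1").x
print(r,r[:2]-p[:2])
```

```text
[399.71547384 328.45526026  32.62817819] [ 2.96553728 -0.10960595]
```

Call:
{"method": "jog_arm", "body": {"dp": [[0.033,-0.0035,0],[0.0318,-0.0032,0],[0,0,0.03],[0,0,0.03],[0,0,0.02],[0,0,0.01],[0,0,0],[0,0,0]], "twist": [0,0,0,0,0,0,0,0]}}

```text
time: 14.15
tool_pos: [463.5, 335.5, 5.0]
tcp_rot: [-3.141, -0.001, 0.001]
contact_force: [0.0, 0.2, -2.9]
grip_width: 65.1
finger_force: 30.0
```

Call:
{"method": "jog_arm", "body": {"dp": [[0,0,0.003],[0,0,0.003],[0,0,0.002],[0,0,0],[0,0,0]], "twist": [0,0,0,0,0]}}

```text
time: 14.78
tool_pos: [462.9, 335.5, -3.8]
tcp_rot: [3.142, -0.0, 0.001]
contact_force: [0.1, -0.1, -3.9]
grip_width: 65.6
finger_force: 30.0
```

Call:
{"method": "jog_arm", "body": {"dp": [[-0.001,0,0.001],[0,0,0.001],[0,0,0.0012],[0,0,0],[0,0,0]], "twist": [0,0,0,0,0]}}

```text
time: 15.4
tool_pos: [461.9, 335.5, -7.0]
tcp_rot: [3.142, -0.0, 0.001]
contact_force: [-0.3, 0.1, -4.5]
grip_width: 65.1
finger_force: 30.0
```

Call:
{"method": "jog_arm", "body": {"dp": [[0,0,0],[0,0,0],[0,0,0],[0,0,-0.01],[0,0,-0.03],[0,0,-0.04],[0,0,-0.04],[-0.025,0,-0.03],[-0.04,0,0],[0,0,0]], "twist": [0,0,0,0,0,0,0,0,0,0], "jaw": 0.0918}}

```text
time: 16.65
tool_pos: [394.8, 335.5, 144.3]
tcp_rot: [-3.141, -0.0, 0.003]
contact_force: [0.9, 0.1, -0.4]
grip_width: 91.6
finger_force: 0.0
```

```bash
cat >> h.py <<'E'
def brass(z=31):
    P=bot.camera_params("wrist"); im=bot.capture("wrist"); hsv=cv2.cvtColor(im,cv2.COLOR_BGR2HSV)
    m=(hsv[...,0]>14)&(hsv[...,0]<30)&(hsv[...,1]>110)&(hsv[...,2]>100); m[230:]=0
    (u,v),c=cen(m); W=np.array([ray("wrist",*x[0],z,P)[:2] for x in c],np.float32)
    print("brass",cv2.fitEllipse(W),"px",u,v)
E
python3 - <<'E'
from h import *
bot.get_obs(); brass(); seat(name="pics/w6.png")
for o in find("wrist","guard_ring",51): print(*o)
to(575,169,130,56.8)
E
```

```text
brass ((444.4295959472656, 321.0812072753906), (16.380220413208008, 54.235626220703125), 39.480308532714844) px 270.93976897689765 137.1270627062706
seat ((221.0679473876953, 338.7475891113281), 440.5415954589844) ((293.09716796875, 338.1428527832031), (621.4342651367188, 779.8689575195312), 0.25776854157447815) px (0, 0, 512, 384)
[460.6 185.9] 0.9 [44.3 48.5] longyaw -81.4 px 404 125
[378.8 147.8] 0.78 [50.3 43. ] longyaw 67.8 px 426 201
[528.  122.1] 0.6 [44.7 50.4] longyaw -73.7 px 484 52
tool shift mm [177.1 166.6  13.2] yaw now 0.0 twist -56.8 final yaw 56.8 t 16.85
```

Run:
```python
from h import *
for o in find("wrist","lower_electrode",31): print(*o)
for o in find("wrist","cell_base",15): print(*o)
im=bot.capture("wrist"); P=bot.camera_params("wrist")
im2=cv2.resize(im[60:230,150:370],None,fx=3.4,fy=3.4,interpolation=cv2.INTER_CUBIC); cv2.imwrite("pics/w6c.png",im2)
```

```text
[461.9 335.4] 0.6 [64.6 63.5] longyaw 0.0 px 258 123
[488.4 333.4] 0.96 [140.1 174.9] longyaw -5.9 px 259 97
```

View pics/w6c.png

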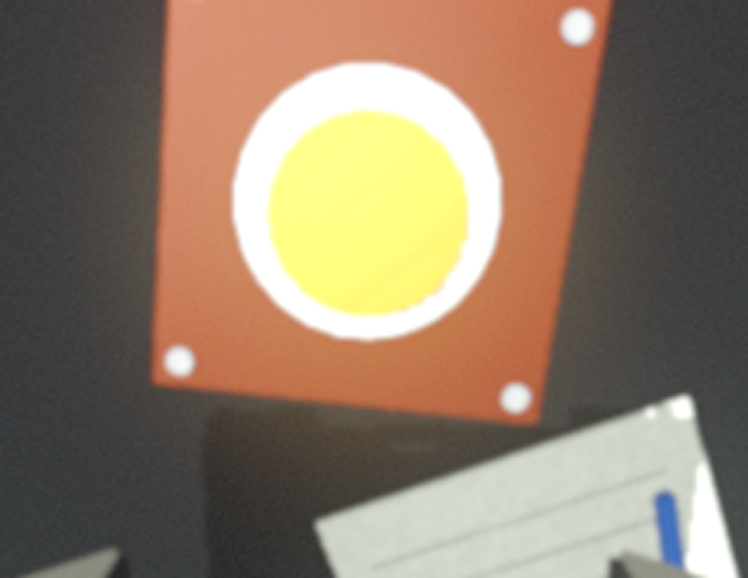

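The crop shows the brass disc at (368,213) and the seat at (367,201). I'll convert both at their own heights.

Run:
```python
from h import *
for (u,v,z) in [(368,213,31),(367,201,19),(467.7,213,31),(368,110,31),(368,316,31),(367,62,19),(367,340,19)]: print(ray("wrist",150+u/3.4,60+v/3.4,z).round(1))
```

```text
[461.8 334.5  31. ]
[464.9 334.8  19. ]
[461.8 302.7  31. ]
[492.7 334.5  31. ]
[428.8 334.5  31. ]
[507.5 334.8  19. ]
[418.3 334.8  19. ]
```

Call:
{"method": "jog_arm", "body": {"dp": [[0.035,0.034,0],[0.035,0.034,0],[0.035,0.034,0],[0.035,0.034,0],[0.032,0.031,0],[0,0,0],[0,0,0]], "twist": [0,0,0,0,0,0,0]}}

```text
time: 17.98
tool_pos: [568.5, 168.8, 142.5]
tcp_rot: [-3.141, 0.001, 0.0]
contact_force: [-0.2, 0.5, 0.5]
grip_width: 91.7
finger_force: 0.0
```

```bash
cat >> h.py <<'E'
def rect(cam,z,name=None,guess=None,sat=50):
    P=bot.camera_params(cam); im=bot.capture(cam)
    if name: cv2.imwrite(name,im)
    hsv=cv2.cvtColor(im,cv2.COLOR_BGR2HSV)
    m=((hsv[...,0]>24)&(hsv[...,0]<45)&(hsv[...,1]>sat)&(hsv[...,2]>110)).astype(np.uint8)
    if guess:
        g=proj(cam,guess,P); y,x=np.mgrid[:384,:512]; m[np.hypot(x-g[0],y-g[1])>(90 if cam=="wrist" else 30)]=0
    (u,v),c=cen(m); W=np.array([ray(cam,*q[0],z,P)[:2] for q in c],np.float32)
    r=cv2.minAreaRect(W); b=cv2.boxPoints(r); L=max((b[1]-b[0],b[2]-b[1]),key=np.linalg.norm)
    print(cam,"rect",r,"longyaw",np.degrees(np.arctan2(L[1],L[0])),"cen",ray(cam,u,v,z,P))
E
python3 - <<'E'
from h import *
bot.get_obs(); rect("wrist",6,"pics/w7.png",(640,169,6))
for o in find("wrist","sheet",6): print(*o)
t=bot.capture("top"); P=bot.camera_params("top")
hsv=cv2.cvtColor(t,cv2.COLOR_BGR2HSV)[185:230,75:120]
b=(hsv[...,0]>14)&(hsv[...,0]<32)&(hsv[...,1]>100)&(hsv[...,2]>100)
(u,v),c=cen(b);print("brass top",cv2.contourArea(c),ray("top",u+75,v+185,31))
w=((hsv[...,2]>150)&(hsv[...,1]<60))|b
(u,v),c=cen(w);print("seat top",cv2.contourArea(c),ray("top",u+75,v+185,19))
to(640,169,100,-33)
E
```

```text
wrist rect ((641.8353271484375, 167.06817626953125), (64.14089965820312, 88.1575927734375), 57.55701446533203) longyaw -32.44299 cen [644.01847708 166.55329873   6.        ]
[643.5 167.3] 0.87 [63.4 86.9] longyaw -31.1 px 259 112Traceback (most recent call last):
  File "<stdin>", line 7, in <module>
  File "h.py", line 12, in cen
    M=cv2.moments(c); return (M["m10"]/M["m00"],M["m01"]/M["m00"]),c
                              ~~~~~~~~^~~~~~~~~
ZeroDivisionError: float division by zero
```

Call:
{"method": "jog_arm", "body": {"dp": [[0.0375,0.001,0],[0.037,0.001,0],[0,0,0.03],[0,0,0.04],[0,0,0.04],[0,0,0.03],[0,0,0.013],[0,0,0],[0,0,0]], "twist": [0,0,10,10,10,2,0,0,0]}}

```text
time: 19.3
tool_pos: [644.6, 167.0, -8.3]
tcp_rot: [-3.14, -0.002, -0.557]
contact_force: [0.2, 0.7, 0.4]
grip_width: 91.9
finger_force: 0.0
```

Run:
```python
from h import *
to(643,167,-26,-32)
t=bot.capture("top"); P=bot.camera_params("top")
cv2.imwrite("pics/t8.png",t)
hsv=cv2.cvtColor(t,cv2.COLOR_BGR2HSV)[185:230,75:120]
b=(hsv[...,0]>14)&(hsv[...,0]<35)&(hsv[...,1]>60)&(hsv[...,2]>100);print(b.sum())
if b.sum()>100:
  (u,v),c=cen(b);print("brass top",cv2.contourArea(c),ray("top",u+75,v+185,31))
  w=((hsv[...,2]>150)&(hsv[...,1]<60))|b
  (u,v),c=cen(w);print("seat top",cv2.contourArea(c),ray("top",u+75,v+185,19))
```

```text
tool shift mm [-1.4  0.9 17.7] yaw now -31.9 twist 0.1 final yaw -32.0 t 19.3
337
brass top 302.0 [462.03708466 350.06882278  31.        ]
seat top 1632.5 [462.09760695 329.74904801  19.        ]
```

Call:
{"method": "jog_arm", "body": {"dp": [[-0.001,0.001,0.006],[0,0,0.006],[0,0,0.003],[0,0,0.0025],[0,0,0]], "twist": [0,0,0,0,0]}}

```text
time: 19.98
tool_pos: [642.2, 166.3, -27.2]
tcp_rot: [3.141, -0.0, -0.558]
contact_force: [-2.4, -1.1, 2.4]
grip_width: 92.1
finger_force: 1.6
```

Call:
{"method": "jog_arm", "body": {"dp": [[0,0,0],[0,0,0],[0,0,0],[0,0,0],[0,0,0]], "twist": [0,0,0,0,0], "jaw": 0.05}}

```text
time: 20.6
tool_pos: [642.5, 166.3, -27.2]
tcp_rot: [-3.141, -0.001, -0.558]
contact_force: [-0.7, -0.9, 6.1]
grip_width: 61.4
finger_force: 30.6
```

Call:
{"method": "jog_arm", "body": {"dp": [[0,0,-0.01],[0,0,-0.03],[0,0,-0.04],[0,0,-0.04],[0,0,0]], "twist": [0,0,0,0,0]}}

```text
time: 21.22
tool_pos: [644.3, 166.8, 96.6]
tcp_rot: [-3.137, -0.006, -0.558]
contact_force: [-0.6, 0.4, -1.0]
grip_width: 61.6
finger_force: 30.0
```

Run:
```python
from h import *
to(462,250,94,-32)
rect("wrist",100,"pics/w8.png",(643,167,100))
```

```text
tool shift mm [-198.7   25.8    2.6] yaw now -31.9 twist 0.1 final yaw -32.0 t 21.23
wrist rect ((644.0350341796875, 166.42776489257812), (74.86310577392578, 70.66040802001953), 58.191341400146484) longyaw 58.19138 cen [646.27033589 165.12723435 100.        ]
```

Call:
{"method": "jog_arm", "body": {"dp": [[-0.049,-0.0093,0],[-0.049,-0.0093,0],[-0.049,-0.0093,0],[-0.049,-0.0093,0],[-0.048,-0.0093,0],[0,0,0.03],[0,0,0.03],[0,0,0.015],[0,0,0],[0,0,0]], "twist": [0,0,0,0,0,0,0,0,0,0]}}

```text
time: 22.52
tool_pos: [460.3, 335.0, 18.1]
tcp_rot: [-3.141, -0.001, -0.558]
contact_force: [1.5, -0.3, -0.6]
grip_width: 61.4
finger_force: 30.0
```

Run:
```python
from h import *
to(461.5,335,5,-32)
```

```text
tool shift mm [ 1.  -0.6 13.1] yaw now -32.0 twist 0.0 final yaw -32.0 t 22.52
```

Call:
{"method": "jog_arm", "body": {"dp": [[0.001,-0.0005,0.005],[0,0,0.004],[0,0,0.002],[0,0,0.0015],[0,0,0]], "twist": [0,0,0,0,0]}}

```text
time: 23.15
tool_pos: [460.8, 334.8, 4.9]
tcp_rot: [3.141, -0.0, -0.558]
contact_force: [-0.3, -0.2, -0.8]
grip_width: 61.3
finger_force: 30.0
```

Call:
{"method": "jog_arm", "body": {"dp": [[0,0,0.0006],[0,0,0]], "twist": [0,0]}}

```text
time: 23.4
tool_pos: [460.9, 334.8, 4.4]
tcp_rot: [3.142, -0.0, -0.558]
contact_force: [0.1, 0.4, -0.3]
grip_width: 61.6
finger_force: 30.0
```

Call:
{"method": "jog_arm", "body": {"dp": [[0,0,0],[0,0,0],[0,0,0],[0,0,-0.01],[0,0,-0.03],[0,0,-0.04],[0,0,-0.04],[-0.028,0.017,-0.02],[-0.027,0.017,0],[0,0,0]], "twist": [0,0,0,0,0,-2,-10,-10,-10,0], "jaw": 0.0918}}

```text
time: 24.65
tool_pos: [397.6, 315.9, 145.5]
tcp_rot: [-3.141, -0.0, 0.002]
contact_force: [0.5, 0.1, -0.2]
grip_width: 91.7
finger_force: 0.0
```

Run:
```python
from h import *
bot.get_obs(); rect("wrist",37,"pics/w9.png",(462,335,37))
for o in find("wrist","sheet",37): print(*o)
for o in find("wrist","guard_ring",10): print(*o)
im=cv2.imread("pics/w9.png"); cv2.imwrite("pics/w9c.png",cv2.resize(im[60:230,150:370],None,fx=3.4,fy=3.4,interpolation=cv2.INTER_CUBIC))
to(400,165,143,0)
```

```text
wrist rect ((459.9776611328125, 335.0611572265625), (63.67970657348633, 85.81797790527344), 57.855430603027344) longyaw -32.144577 cen [461.66806217 334.16596261  37.        ]
[461.5 334.7] 0.95 [61.2 85.1] longyaw -31.8 px 241 125
[363.3 118.9] 0.71 [59.6 50.8] longyaw 63.4 px 411 203
[535.4  89.5] 0.57 [50.2 58.6] longyaw -76.3 px 466 54
tool shift mm [1.000e-01 1.515e+02 1.400e+00] yaw now -0.0 twist -0.0 final yaw 0.0 t 24.9
```

View pics/w9c.png

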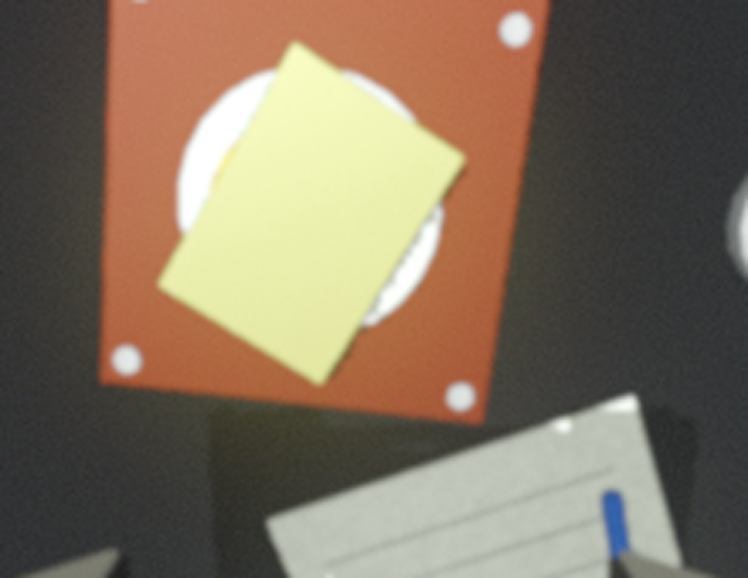

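The crop shows the sheet lying flat and well centred on the brass, at about (312,212). Next is the steel ring.

Call:
{"method": "jog_arm", "body": {"dp": [[0,0.05,0],[0,0.05,0],[0,0.05,0],[0,0,0],[0,0,0]], "twist": [0,0,0,0,0]}}

```text
time: 25.52
tool_pos: [400.0, 166.5, 144.4]
tcp_rot: [-3.141, -0.0, -0.001]
contact_force: [-0.0, 0.3, -0.9]
grip_width: 91.7
finger_force: 0.0
```

```bash
cat >> h.py <<'E'
def ring(z,cam="wrist",guess=(458,165),rad=26,thr=120):
    P=bot.camera_params(cam); im=bot.capture(cam)
    hsv=cv2.cvtColor(im,cv2.COLOR_BGR2HSV); m=((hsv[...,2]>thr)&(hsv[...,1]<60)).astype(np.uint8)
    g=proj(cam,[*guess,z],P); y,x=np.mgrid[:384,:512]; m[np.hypot(x-g[0],y-g[1])>(60 if cam=="wrist" else 18)]=0
    (u,v),c=cen(m); W=np.array([ray(cam,*q[0],z,P)[:2] for q in c],np.float32)
    print(cam,"ring",cv2.fitEllipse(W),cv2.minEnclosingCircle(W))
E
python3 - <<'E'
from h import *
bot.get_obs(); ring(14); 
for o in find("wrist","guard_ring",10): print(*o)
to(458,165,-20,0)
E
```

```text
wrist ring ((457.9884338378906, 161.98475646972656), (51.24012756347656, 51.354881286621094), 88.21977996826172) ((457.9137878417969, 162.04061889648438), 26.2526798248291)
[458.4 162.4] 0.9 [52.3 49.9] longyaw 21.9 px 261 127
[564.2 -59.4] 0.9 [48.1 61.3] longyaw -90.0 px 473 24
[535.6  88.5] 0.85 [50.6 52.5] longyaw -77.5 px 330 54
[363.  117.5] 0.74 [52.1 51.8] longyaw 0.0 px 296 203
tool shift mm [ 58.5   2.3 164.3] yaw now 0.1 twist 0.1 final yaw 0.0 t 25.68
```

Call:
{"method": "jog_arm", "body": {"dp": [[0.03,0.0025,0.01],[0.0285,0.0025,0.03],[0,0,0.04],[0,0,0.04],[0,0,0.03],[0,0,0.013],[0,0,0],[0,0,0]], "twist": [0,0,0,0,0,0,0,0]}}

```text
time: 26.68
tool_pos: [458.7, 161.8, -17.6]
tcp_rot: [-3.141, -0.002, 0.001]
contact_force: [0.5, 0.8, 0.4]
grip_width: 91.7
finger_force: 0.0
```

Run:
```python
from h import *
to(458,162,-23,0)
```

```text
tool shift mm [-0.7 -0.2  5.4] yaw now 0.1 twist 0.1 final yaw 0.0 t 26.68
```

Call:
{"method": "jog_arm", "body": {"dp": [[-0.0005,0,0.002],[0,0,0.002],[0,0,0],[0,0,0]], "twist": [0,0,0,0]}}

```text
time: 27.18
tool_pos: [457.4, 161.3, -22.5]
tcp_rot: [3.142, -0.0, 0.001]
contact_force: [0.1, 0.2, -0.9]
grip_width: 91.8
finger_force: 0.0
```

Call:
{"method": "jog_arm", "body": {"dp": [[0,0,0],[0,0,0],[0,0,0],[0,0,0],[0,0,0],[0,0,0]], "twist": [0,0,0,0,0,0], "jaw": 0.04}}

```text
time: 27.92
tool_pos: [457.3, 161.3, -22.6]
tcp_rot: [3.142, -0.0, 0.001]
contact_force: [0.5, -0.3, -0.3]
grip_width: 50.8
finger_force: 30.0
```

Call:
{"method": "jog_arm", "body": {"dp": [[0,0,-0.01],[0,0,-0.03],[0,0,-0.04],[0,0,-0.04],[-0.02,-0.04,0],[-0.02,-0.04,0],[-0.02,-0.04,0],[-0.01,-0.04,0],[0,-0.013,0],[0,0,0]], "twist": [0,0,0,0,0,0,0,0,0,0]}}

```text
time: 29.18
tool_pos: [387.3, 334.5, 97.6]
tcp_rot: [3.141, -0.0, 0.002]
contact_force: [-0.7, 0.3, -0.3]
grip_width: 51.1
finger_force: 30.0
```

Run:
```python
from h import *
bot.get_obs(); P=bot.camera_params("wrist")
rect("wrist",37,"pics/w10.png",(462,335,37))
to(461.5,335,20,0)
```

```text
wrist rect ((460.25372314453125, 335.3501892089844), (63.94887924194336, 85.82359313964844), 57.839454650878906) longyaw -32.160557 cen [462.45695526 334.19260131  37.        ]
tool shift mm [74.2 -1.2 77.4] yaw now 0.1 twist 0.1 final yaw 0.0 t 29.23
```

View pics/w10.png

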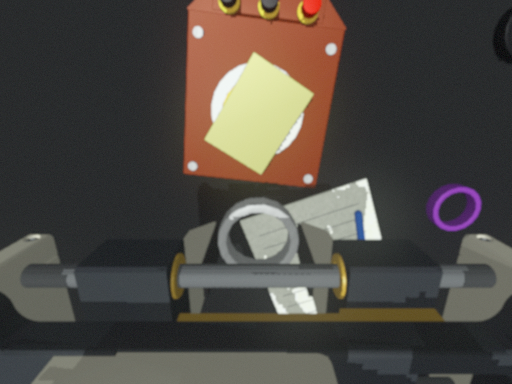

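The wrist view shows the ring held at about (259,237) and the sheet still centred on the seat at (259,112).

Call:
{"method": "jog_arm", "body": {"dp": [[0.037,-0.0005,0],[0.037,-0.0005,0],[0,0,0.03],[0,0,0.03],[0,0,0.015],[0,0,0],[0,0,0],[0,0,0]], "twist": [0,0,0,0,0,0,0,0]}}

```text
time: 30.22
tool_pos: [461.9, 335.7, 23.6]
tcp_rot: [-3.141, -0.002, 0.001]
contact_force: [-0.2, -0.6, -1.4]
grip_width: 50.7
finger_force: 30.0
```

Run:
```python
from h import *
to(461.3,335,14.5,0)
```

```text
tool shift mm [-0.6  0.7  9.1] yaw now 0.1 twist 0.1 final yaw 0.0 t 30.23
```

Call:
{"method": "jog_arm", "body": {"dp": [[0,0.0005,0.004],[0,0,0.002],[0,0,0.0015],[0,0,0],[0,0,0]], "twist": [0,0,0,0,0]}}

```text
time: 30.85
tool_pos: [461.2, 334.8, 14.9]
tcp_rot: [3.141, -0.0, 0.001]
contact_force: [-0.6, -0.3, -0.9]
grip_width: 51.0
finger_force: 30.0
```

Call:
{"method": "jog_arm", "body": {"dp": [[0,0,0.0007],[0,0,0]], "twist": [0,0]}}

```text
time: 31.1
tool_pos: [461.3, 334.9, 14.4]
tcp_rot: [-3.141, -0.0, 0.001]
contact_force: [-0.3, -0.5, 1.6]
grip_width: 50.5
finger_force: 30.0
```

Call:
{"method": "jog_arm", "body": {"dp": [[0,0,0],[0,0,0],[0,0,0],[0,0,-0.01],[0,0,-0.03],[0,0,-0.04],[0,0,-0.04],[-0.03,0,-0.02],[-0.03,0,0],[0,0,0]], "twist": [0,0,0,0,0,0,0,0,0,0], "jaw": 0.0918}}

```text
time: 32.35
tool_pos: [399.8, 335.0, 155.4]
tcp_rot: [-3.141, -0.001, 0.002]
contact_force: [0.7, -0.4, -0.0]
grip_width: 91.5
finger_force: 0.0
```

```bash
cat >> h.py <<'E'
def ring2(z=51,name=None,ctr=(462,335)):
    # ring in place: match bright annulus / sheet colour: outer & inner edges by template fit of projected circles to gradient
    P=bot.camera_params("wrist"); im=bot.capture("wrist")
    if name: cv2.imwrite(name,im)
    hsv=cv2.cvtColor(im,cv2.COLOR_BGR2HSV); s=cv2.GaussianBlur(hsv[...,1].astype(np.float32),(0,0),1)
    th=np.linspace(0,2*np.pi,120); best=[]
    def mean(cx,cy,r):
        q=np.array([proj("wrist",[cx+r*np.cos(t),cy+r*np.sin(t),z],P) for t in th],np.float32)
        return cv2.remap(s,q[None,:,0],q[None,:,1],cv2.INTER_LINEAR).mean()
    from scipy.optimize import minimize
    f=lambda a:mean(a[0],a[1],23.2)+.5*mean(a[0],a[1],22)+.5*mean(a[0],a[1],24.5)
    g=min(((f((ctr[0]+i,ctr[1]+j)),i,j) for i in range(-10,11,2) for j in range(-10,11,2)))
    r=minimize(f,[ctr[0]+g[1],ctr[1]+g[2]],method="Nelder-Mead"); print("ring2",r.x,r.fun)
E
python3 - <<'E'
from h import *
bot.get_obs(); ring2(name="pics/w11.png"); rect("wrist",37,None,(462,335,37))
for o in find("wrist","guard_ring",51,near=(462,335))[:2]: print(*o)
to(575,-149,143,0)
E
```

```text
ring2 [462.0860671  334.49944736] 17.158824920654297
wrist rect ((460.04779052734375, 335.2613525390625), (63.687503814697266, 85.84048461914062), 57.94861602783203) longyaw -32.05137 cen [452.39614961 333.44010067  37.        ]
[462.1 334.9] 0.93 [49.9 52.4] longyaw -20.2 px 258 127
[377.8 145.9] 0.73 [52.2 46.4] longyaw 49.3 px 421 202
tool shift mm [172.7 483.9  11.3] yaw now 0.0 twist 0.0 final yaw 0.0 t 32.55
```

Call:
{"method": "jog_arm", "body": {"dp": [[0.019,0.054,0],[0.019,0.054,0],[0.019,0.054,0],[0.019,0.054,0],[0.019,0.054,0],[0.019,0.054,0],[0.019,0.054,0],[0.019,0.054,0],[0.018,0.052,0],[0,0,0]], "twist": [0,0,0,0,0,0,0,0,0,0]}}

```text
time: 33.8
tool_pos: [572.4, -153.6, 153.2]
tcp_rot: [3.141, 0.0, -0.004]
contact_force: [-0.0, 0.5, -0.8]
grip_width: 91.7
finger_force: 0.0
```

```bash
cat >> h.py <<'E'
def elec(ztop,guess,name=None):
    # electrode by brass stub top at ztop
    P=bot.camera_params("wrist"); im=bot.capture("wrist")
    if name: cv2.imwrite(name,im)
    hsv=cv2.cvtColor(im,cv2.COLOR_BGR2HSV); m=((hsv[...,0]>10)&(hsv[...,0]<32)&(hsv[...,1]>70)&(hsv[...,2]>90)).astype(np.uint8)
    g=proj("wrist",[*guess,ztop],P); y,x=np.mgrid[:384,:512]; m[np.hypot(x-g[0],y-g[1])>35]=0
    (u,v),c=cen(m); print("stub area",cv2.contourArea(c),"px",u,v,ray("wrist",u,v,ztop-2,P))
E
python3 - <<'E'
from h import *
bot.get_obs(); 
for o in find("wrist","centre_electrode",29): print(*o)
elec(58,(650,-150),"pics/w12.png")
to(650,-150,20,0)
E
```

```text
[ 653.6 -151.9] 0.55 [26.8 27.5] longyaw -0.3 px 256 107
stub area 4.5 px 260.5185185185185 105.14814814814814 [ 653.94486066 -152.67229871   56.        ]
tool shift mm [ 78.7   1.3 133.7] yaw now 0.0 twist 0.0 final yaw 0.0 t 33.95
```

Call:
{"method": "jog_arm", "body": {"dp": [[0.041,0.0018,0],[0.041,0.0017,0],[0,0,0.03],[0,0,0.04],[0,0,0.04],[0,0,0.02],[0,0,0.01],[0,0,0],[0,0,0]], "twist": [0,0,0,0,0,0,0,0,0]}}

```text
time: 35.08
tool_pos: [654.4, -152.4, 15.6]
tcp_rot: [3.141, -0.002, 0.001]
contact_force: [-0.6, -0.5, -0.1]
grip_width: 91.8
finger_force: 0.0
```

Run:
```python
from h import *
to(653.5,-152,-5,0)
```

```text
tool shift mm [-0.9 -0.4 20.6] yaw now 0.1 twist 0.1 final yaw -0.0 t 35.08
```

Call:
{"method": "jog_arm", "body": {"dp": [[0,0,0.004],[0,0,0.004],[0,0,0.004],[0,0,0.004],[0,0,0.002],[0,0,0],[0,0,0]], "twist": [0,0,0,0,0,0,0]}}

```text
time: 35.95
tool_pos: [653.7, -152.5, -3.6]
tcp_rot: [3.141, -0.0, 0.001]
contact_force: [-0.3, 0.1, 0.1]
grip_width: 91.9
finger_force: 0.0
```

Call:
{"method": "jog_arm", "body": {"dp": [[0,0,0],[0,0,0],[0,0,0],[0,0,0],[0,0,0],[0,0,0],[0,0,0],[0,0,0]], "twist": [0,0,0,0,0,0,0,0], "jaw": 0.018}}

```text
time: 36.95
tool_pos: [653.6, -152.4, -3.8]
tcp_rot: [3.142, 0.0, 0.001]
contact_force: [0.6, 0.5, -0.5]
grip_width: 27.4
finger_force: 30.0
```

Call:
{"method": "jog_arm", "body": {"dp": [[0,0,-0.01],[0,0,-0.03],[0,0,-0.04],[0,0,-0.04],[0,0,0],[0,0,0]], "twist": [0,0,0,0,0,0]}}

```text
time: 37.7
tool_pos: [652.8, -152.3, 115.2]
tcp_rot: [-3.141, 0.002, 0.001]
contact_force: [-1.3, -0.1, -3.1]
grip_width: 27.5
finger_force: 30.0
```

Run:
```python
from h import *
to(462,335,110,0)
for o in find("wrist","centre_electrode",bot.get_obs()["tool_pos"][2]+6+29): print(*o)
cv2.imwrite("pics/w13.png",bot.capture("wrist"))
```

```text
tool shift mm [-190.4 -487.4    5.2] yaw now 0.0 twist 0.0 final yaw 0.0 t 37.7
[ 656.5 -152.4] 0.8 [41.1 30.5] longyaw 1.6 px 258 237
```

Call:
{"method": "jog_arm", "body": {"dp": [[-0.021,-0.054,0],[-0.021,-0.054,0],[-0.021,-0.054,0],[-0.021,-0.054,0],[-0.021,-0.054,0],[-0.021,-0.054,0],[-0.021,-0.054,0],[-0.021,-0.054,0],[-0.021,-0.054,0],[0,0,0]], "twist": [0,0,0,0,0,0,0,0,0,0]}}

```text
time: 39.1
tool_pos: [461.7, 336.7, 115.1]
tcp_rot: [3.142, 0.002, 0.006]
contact_force: [0.6, -0.0, -3.1]
grip_width: 27.2
finger_force: 30.0
```

Run:
```python
from h import *
im=bot.capture("wrist"); o=bot.get_obs(); p=np.array(o["tool_pos"]); z=p[2]+3.8
hsv=cv2.cvtColor(im,cv2.COLOR_BGR2HSV); m=((hsv[...,0]>10)&(hsv[...,0]<32)&(hsv[...,1]>70)&(hsv[...,2]>70)).astype(np.uint8)
g=proj("wrist",[p[0],p[1],z+58]); print("stub exp",g, "top exp",[np.round(proj("wrist",[p[0]+d,p[1],z+50])) for d in (-14,0,14)])
y,x=np.mgrid[:384,:512]; m[np.hypot(x-g[0],y-g[1])>18]=0; print(m.sum())
if m.sum()>10: (u,v),c=cen(m); print(u,v,ray("wrist",u,v,z+56)[:2]-p[:2])
cv2.imwrite("pics/w14.png",cv2.resize(im[150:330,150:370],None,fx=3,fy=3))
to(461.9,334.7,60,0)
```

```text
stub exp (np.float64(257.48989632919825), np.float64(267.10701724456624)) top exp [array([257., 280.]), array([257., 259.]), array([258., 237.])]
125
258.1047619047619 258.4761904761905 [ 4.05500084 -0.31560932]
tool shift mm [-0.8 -0.1 55.1] yaw now 0.3 twist 0.3 final yaw 0.0 t 39.15
```

View pics/w14.png

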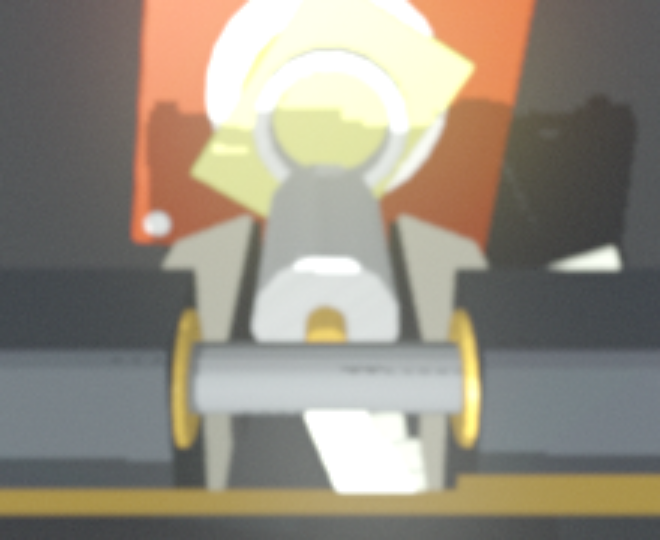

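The crop shows the electrode upright in the jaws, with its top front edge at about (327,257). That puts it about 1 mm ahead of the TCP, and the ring behind it is undisturbed.

Call:
{"method": "jog_arm", "body": {"dp": [[-0.001,0,0.02],[0,0,0.025],[0,0,0.012],[0,0,0],[0,0,0],[0,0,0]], "twist": [0,0,0,0,0,0]}}

```text
time: 39.9
tool_pos: [463.8, 333.5, 60.1]
tcp_rot: [-3.141, -0.002, 0.001]
contact_force: [-0.7, -0.2, -2.1]
grip_width: 27.4
finger_force: 30.0
```

Run:
```python
from h import *
to(461.4,334.7,33.3,0)
```

```text
tool shift mm [-2.4 -1.2 26.8] yaw now 0.0 twist 0.0 final yaw 0.0 t 39.9
```

Call:
{"method": "jog_arm", "body": {"dp": [[-0.001,-0.0005,0.002],[0,0,0],[0,0,0],[0,0,0]], "twist": [0,0,0,0]}}

```text
time: 40.4
tool_pos: [462.2, 333.9, 57.2]
tcp_rot: [3.142, -0.0, 0.001]
contact_force: [-0.3, -0.2, -2.5]
grip_width: 27.1
finger_force: 30.0
```

Run:
```python
from h import *
to(461.4,334.7,33.3,0)
```

```text
tool shift mm [-0.8 -0.8 23.9] yaw now 0.1 twist 0.1 final yaw -0.0 t 40.4
```

Call:
{"method": "jog_arm", "body": {"dp": [[-0.0007,-0.0008,0],[0,0,0.005],[0,0,0.005],[0,0,0.005],[0,0,0.005],[0,0,0.002],[0,0,0],[0,0,0]], "twist": [0,0,0,0,0,0,0,0]}}

```text
time: 41.4
tool_pos: [461.6, 334.7, 35.3]
tcp_rot: [-3.141, -0.0, 0.001]
contact_force: [0.2, -0.4, -2.0]
grip_width: 27.4
finger_force: 30.0
```

Call:
{"method": "jog_arm", "body": {"dp": [[0,0,0.001],[0,0,0.0008],[0,0,0],[0,0,0]], "twist": [0,0,0,0]}}

```text
time: 41.9
tool_pos: [461.5, 334.6, 33.4]
tcp_rot: [3.141, -0.0, 0.001]
contact_force: [1.3, -0.5, -2.9]
grip_width: 27.4
finger_force: 30.0
```

Call:
{"method": "jog_arm", "body": {"dp": [[0,0,0.0006],[0,0,0],[0,0,0]], "twist": [0,0,0]}}

```text
time: 42.28
tool_pos: [461.6, 334.7, 33.1]
tcp_rot: [-3.141, -0.0, 0.001]
contact_force: [-1.4, -0.8, 2.3]
grip_width: 27.4
finger_force: 30.0
```

Contact. I'll release in place, rise straight up, then back away to look.

Call:
{"method": "jog_arm", "body": {"dp": [[0,0,0],[0,0,0],[0,0,0],[0,0,0],[0,0,0],[0,0,0],[0,0,0]], "twist": [0,0,0,0,0,0,0], "jaw": 0.0918}}

```text
time: 43.15
tool_pos: [461.5, 334.7, 32.8]
tcp_rot: [3.142, -0.0, 0.001]
contact_force: [-0.1, -0.2, 0.3]
grip_width: 90.3
finger_force: 0.0
```

Call:
{"method": "jog_arm", "body": {"dp": [[0,0,-0.01],[0,0,-0.03],[0,0,-0.04],[0,0,-0.04],[-0.04,0,-0.01],[-0.04,0,0],[0,0,0],[0,0,0]], "twist": [0,0,0,0,0,0,0,0]}}

```text
time: 44.15
tool_pos: [382.2, 334.9, 163.5]
tcp_rot: [-3.141, -0.002, 0.001]
contact_force: [-0.6, -0.8, 0.4]
grip_width: 91.4
finger_force: 0.0
```

Run:
```python
from h import *
o=bot.get_obs(); ring2(name="pics/w15.png")
for l,z in (("centre_electrode",62),("guard_ring",48),("sheet",37)):
  for q in find("wrist",l,z,near=(462,335))[:1]: print(l,*q)
im=cv2.imread("pics/w15.png"); u,v=map(int,proj("wrist",[462,335,45])); print(u,v)
a=im[max(0,v-75):v+75,u-95:u+95]; print(o["tool_pos"])
s=bot.capture("scene"); u2,v2=map(int,proj("scene",[462,335,45])); b=s[v2-50:v2+50,u2-63:u2+63]
a=cv2.resize(a,(400,316),interpolation=cv2.INTER_CUBIC); b=cv2.resize(b,(398,316),interpolation=cv2.INTER_CUBIC)
cv2.imwrite("pics/final.png",np.hstack([a,b]))
```

```text
ring2 [461.84885872 334.47187704] 16.467323303222656
centre_electrode [461.5 335.2] 0.62 [29.3 28.6] longyaw 45.6 px 257 109
guard_ring [461.9 334.9] 0.62 [49.9 51.9] longyaw -56.6 px 257 108
sheet [461.6 334.8] 0.8 [62.3 85.4] longyaw -33.3 px 257 108
257 107
[382.17618035 334.86764941 163.52399842]
```

View pics/final.png

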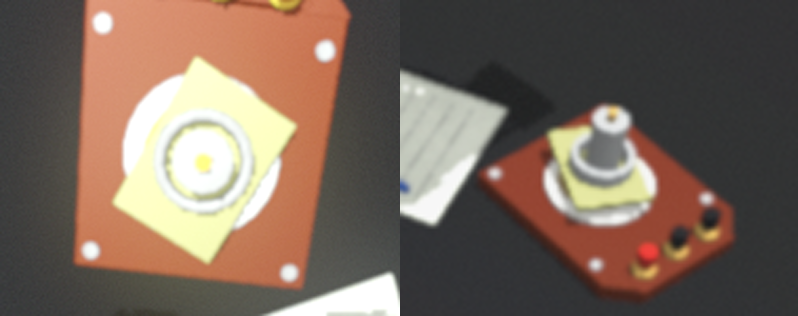

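Both views show the electrode upright in the ring at (203,162) with a clear gap all round, and the stack is centred on the seat. I'm handing it in.

```bash
python3 -c "
from plant import bot
print(bot.close_job())"
```

```text
the job is handed in; nothing more can be done
None
```

The cell is stacked in the order asked (brass electrode, sheet, guard ring, larger centre electrode upright in the ring with a clear gap), within about 2 mm of the seat's centre by camera, and handed in after about 44 s; the small electrode and round sheet were not touched.

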